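# Take the detachable handle off the pan

## Task

The pan is done with and is to be stacked away without its detachable handle. Squeeze the red sprung lever against the black grip so that the latch lets go, lift the handle straight up off the pan's lug, lay it gently, flat and underside down, on the bamboo rest in front of the hob and let go so that the lever springs back. Leave the pan standing about where it is, and do not disturb the mug or the tin.

Things in the scene. Friction and masses are not known exactly. Their poses are not given: they have to be found in the camera images.
- pan_handle: pan handle: black grip, steel head, 165 x 50 x 41 mm, 0.2 kg. Origin: level of its flat underside, below the middle of the grip. x along it to the head (to the pan), z up. Grip: x=-70 to 45, z=0 to 30 mm; plain side flat at y=-20 mm, red lever along the +y side. Hold it at x=-10 to 10 mm, one finger on the plain side, one on the lever: 50 mm across at rest, 38 mm squeezed
- release_lever (a joint): red sprung lever, 94 mm long (x=-50 to 44, z=8 to 26 mm of the handle), on an upright pivot at x=50, y=14 mm of the handle. 0 = sprung out, its steel blade latched under the pan's lug; 0.22 rad = squeezed home against the grip; the blade is clear of the lug from 0.16 rad. About 3 N at the middle of the grip begins to move it, 5 N holds it home
- lever_face (a point): middle of the lever's outer face, where a finger presses it (50 mm behind the pivot, 17 mm above the handle's underside)
- handle_head (a point): middle of the pocket in the handle's steel head (head: x=76 to 93 mm of the handle, 35 mm wide). The pocket is open downward and hangs over the pan's T-lug, about 1 mm free all round, 28 mm deep; its lips hook behind the lug, so it comes off only straight upward by 29 mm or more, with the lever squeezed
- pan_lug (a point): middle of the steel T-lug (24 x 27.5 x 5.5 mm) on the side of the round aluminium pan, which is 190 mm across, 90 mm high, 1.4 kg, loose on a flat steel plate over the hob's front right burner. Axes: x to the pan's middle (108 mm away), as the handle's x; z up. handle_head lies here while the handle is on; the handle's underside is then 104 mm above the worktop
- tea_mug: dark purple mug, 87 mm across, 97 mm high, loose, to be left alone. Origin: middle of its underside
- bamboo_rest: flat pale bamboo rest 180 x 68 x 12 mm (x, y, z), fast on the worktop in front of the hob, its length about along the hob's front. Origin: middle of its underside; its top is at z=12 mm. The hob's steel tray (9 mm high) begins about 7 mm beyond it, and a grid bar 47 mm high about 55 mm beyond its middle line: open the fingers there no wider than needed
- tin: small food tin, 57 mm across, 72 mm high, loose, left of the rest, to be left alone. Origin: middle of its underside

How it is judged:
On the way, in this order (a step that is already met when the one before it is completed fails the run):
1. the lever is squeezed while the handle is still on the pan's lug (value of joint release_lever above 0.14 rad and distance between handle_head and pan_lug below 0.012 m), for 0.1 s.
2. the handle is clear of the lug (distance between handle_head and pan_lug above 0.035 m), for 0.1 s.
At the end, for the whole second after the job is handed in: the handle lies flat (within 7 degrees), underside down and at rest, on the bamboo rest, with the middle of its grip over the rest; its lever has sprung back out (below 0.05 rad); the pan stands flat with its lug within 50 mm of where it was; mug and tin are within 30 mm of where they were (x of pan_handle in the frame of bamboo_rest between -0.09 and 0.09 m and y of pan_handle in the frame of bamboo_rest between -0.034 and 0.034 m and z of pan_handle in the frame of bamboo_rest between 0.007 and 0.018 m and angle between pan_handle's own z axis and vertical below 0.12 rad and linear speed of pan_handle below 0.02 m/s and value of joint release_lever below 0.05 rad and distance of pan_lug from where it was at the start of the episode below 0.05 m and angle between pan_lug's own z axis and vertical below 0.05 rad and distance of each of tea_mug, tin from where it was at the start of the episode below 0.03 m); the robot touches nothing.
It fails at once if the pan is lifted more than 20 mm off its plate or tipped by more than 15 degrees (height (world z) of pan_lug above 0.146 m or angle between pan_lug's own z axis and vertical above 0.26 rad).
It fails at once if the handle, off the pan, falls out of the fingers faster than 0.6 m/s (a drop of about 20 mm) (linear speed of pan_handle above 0.6 m/s and contact force between the fingers and pan_handle below 0.1 N and distance between handle_head and pan_lug above 0.035 m).
It fails at once if the mug or the tin is knocked over (angle between any of tea_mug, tin's own z axis and vertical above 0.3 rad).
It also fails if it takes over 32 s, if anything falls off the work surface, if the arm or the gripper's body presses on something with over 40 N, if the wrist force passes 120 N, or if a joint passes its speed limit or range.

## Robot

A 6-joint arm with a two-finger parallel gripper is mounted at the origin on a cart in front of the work surface, level with it; the furniture and walls round the work are solid. World frame = base frame: x ahead of the robot, y to its left, z up, the work surface at z = 0. Lengths are in m, angles in rad, forces in N, time in s.
With the tool pointing down it reaches from about 0.275 to 0.975 m from the base axis. Payload 8.4 kg.
Tool frame: the origin (TCP) lies at the centre of the arm's flange, where the gripper is bolted on; the fingertips stand 190 mm ahead of it and the grasp point (between the pads) lies 171 mm ahead of it; z points along the fingers, y is the direction in which the jaws open and shut (so a half turn about z gives the same grasp; the last joint's range is limited). The gripper opens to 92 mm and grips with 3 to 60 N. Pads are 20 mm wide; open, the fingers measure 128 mm over their backs; the gripper's body (75 mm by 189 mm) begins 69 mm behind the grasp point.
Start: joints at [-1.175, 0.353, 1.633, -0, 1.155, -0.002], TCP at [0.242, -0.576, 0.405] pointing down, gripper open.
Joint ranges: [-2.63, 2.63], [-0.92, 2.1], [0.06, 2.66], [-1.3, 4.44], [0, 2.69], [-3.02, 3.02]. Speed limits (rad/s): [2.22, 2.22, 2.79, 3.14, 3.14, 3.14].

## Interface

Orientations are given as a unit quaternion [x, y, z, w].
In Python, from cell import ctrl gives the robot as it stands.
- The arm moves only by the tool carry_out, never from a script. Its argument "rows" is a list that holds one entry, the list of rows, each a list of 5 numbers: the gripper's target within -1 to 1 (fully open at 1, half-way at 0, shut at -1), then the shift along the world's x, y, z in mm, then the turn about the world's z in units of 6 degrees (1.0 is 6 degrees). In form: [[[hand, tx, ty, tz, spin], ...]]. A call has 1 to 20 rows; each row is the pose to reach, as a shift and turn from the pose commanded when the call began; what a row does not reach only later rows make up. A row lasts 1/12 s, in which the tool goes at most 41.7 mm and 7.16 degrees, less where a joint would pass 70% of its speed; a pose out of reach is approached as far as the arm can. A call with a gripper value outside its range is refused whole. The fingers move at their own pace and stop on an object; "squeeze" is the grip in N (left out, the last holds). Time passes only in rows, so rows that repeat a pose let the fingers close. It gives the time, the measured TCP pose, the force and the opening at its end, in the units of the state.
- ctrl.observe(): the state, without advancing time (a new reading comes with each control period).
- ctrl.get_image(name): name is "scene" or "side" or "wrist"; returns a dict with "img" (400x640x3 uint8, red, green, blue), "vertical_fov" (degrees; the focal length in pixels is half the picture's height over the tangent of half this angle, whatever the lens; pixels are square), "cx", "cy" (the principal point, pixels), "T" (4x4, takes a point from camera to world coordinates); the wrist camera has in their place "mount" (4x4, takes a point from camera to tool coordinates, whose origin is the TCP and whose axes are the flange's). Camera axes: x right, y up, looking along -z (the intrinsics and any distortion apply to the point x, -y, -z); pixel columns grow to the right and rows downward; lengths in m; the calibration is good to about 2 mm. A picture is of the moment at which its call begins: read the wrist's pose just before it. There is no depth.
- ctrl.hand_in(): hands the job in, once; it reports no verdict.
The state is a dict: "t": time; "joints": joint angles; "dq": joint speeds; "tau": joint torques, N m; "ee_pos": TCP position; "eef_rot": TCP orientation; "force": force on the tool from outside, world axes, zero at the start; "wrist_torque": the same for the moment, N m; "finger_gap": finger opening in m.
Only numpy, scipy, OpenCV 4.12 (cv2) and the standard library are available. Lean on these libraries where they do the work, as an engineer would, in place of code of your own. Each camera call takes 0.05 s, during which the arm holds its last target.

## Working session

There is one attempt and no reset: what is moved stays moved. The work goes in short steps, Python scripts to look and compute and a tool call to move; the robot and the scene stay as the last step left them, time stands still between calls to the robot, and variables do not carry over. Pictures are saved under pics/ and viewed, and the job is handed in when it is done.

Besides the shell and the picture viewer there is one more tool, called as a command line: name --argument value ..., lists and objects as JSON in quotes. carry_out: Moves the arm, as the interface text tells. Its arguments: {"type":"object","properties":{"rows":{"type":"array","items":{"type":"array","items":{"type":"array","items":{"type":"number"}}}},"squeeze":{"type":"number"}},"required":["rows"]}

```bash
mkdir -p pics; ls; python3 - <<'E'
from cell import ctrl
import cv2,numpy as np
print(ctrl.observe())
for n in ["scene","side","wrist"]:
    d=ctrl.get_image(n)
    cv2.imwrite(f"pics/{n}0.png",d["img"][:,:,::-1])
    print(n,{k:(np.round(v,4).tolist() if k!="img" else 0) for k,v in d.items()})
E
```

```text
pics
{'t': 0.0, 'joints': array([-1.17541664e+00,  3.53637809e-01,  1.63411701e+00,  9.81202029e-06,
        1.15521850e+00, -2.41832595e-03]), 'dq': array([ 0.00178473,  0.00059739,  0.00022617,  0.00056304, -0.00052936,
       -0.0001841 ]), 'tau': array([ 2.70598459e-03, -5.93826985e+01, -3.34210145e+01,  6.99926284e-02,
        2.34894245e-02, -1.45355311e-04]), 'ee_pos': array([ 0.24201966, -0.57598718,  0.40397731]), 'eef_rot': array([ 9.80284876e-01,  1.97588169e-01, -1.30364855e-04, -6.77924253e-04]), 'force': array([ 0.10551587, -0.26556182, -0.07635182]), 'wrist_torque': array([ 0.01277453, -0.00240739, -0.02263769]), 'finger_gap': 0.09190318818680221}
scene {'img': 0, 'vertical_fov': 53.7315, 'cx': 318.4131, 'cy': 197.1725, 'T': [[0.5678, 0.447, -0.6912, -0.1542], [-0.8231, 0.3113, -0.4749, -0.778], [0.0029, 0.8386, 0.5447, 0.5664], [0.0, 0.0, 0.0, 1.0]]}
side {'img': 0, 'vertical_fov': 55.6555, 'cx': 321.618, 'cy': 203.5816, 'T': [[-0.9381, -0.2925, 0.1857, 0.6113], [0.3461, -0.7675, 0.5395, 0.1163], [-0.0153, 0.5704, 0.8212, 0.79], [0.0, 0.0, 0.0, 1.0]]}
wrist {'img': 0, 'vertical_fov': 71.7342, 'cx': 316.6256, 'cy': 197.4354, 'mount': [[0.0013, 0.9625, 0.2712, 0.0756], [1.0, -0.0013, -0.0001, -0.0], [0.0002, 0.2712, -0.9625, 0.0202], [0.0, 0.0, 0.0, 1.0]]}
```

View pics/scene0.png

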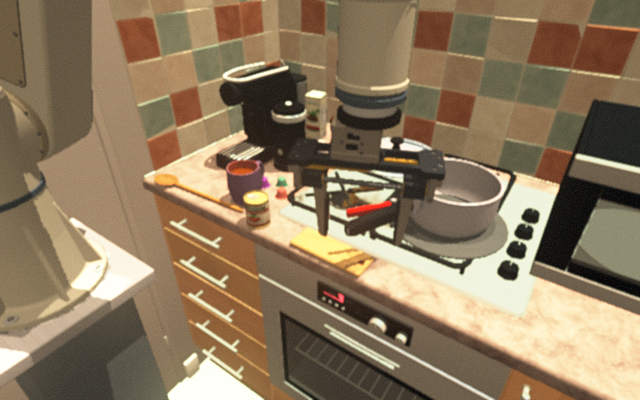

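View pics/side0.png

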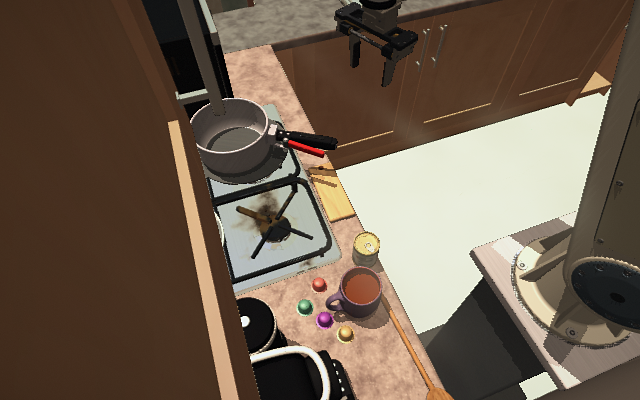

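View pics/wrist0.png

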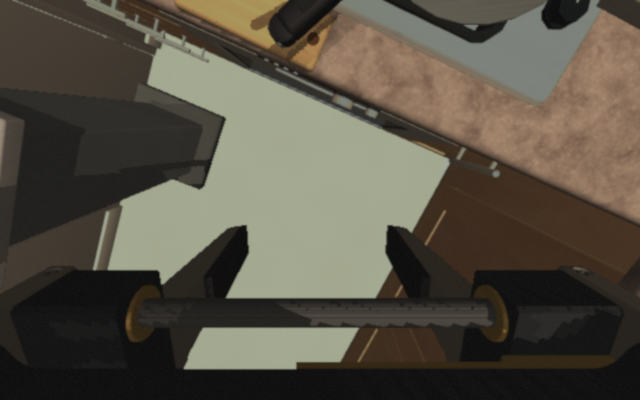

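```bash
cat > h.py <<'E'
import numpy as np,cv2
def ray(d,u,v):
    H=d["img"].shape[0]; f=H/2/np.tan(np.radians(d["vertical_fov"])/2)
    c=np.array([(u-d["cx"])/f,-(v-d["cy"])/f,-1.0]); T=np.array(d["T"])
    return T[:3,3],T[:3,:3]@c
def atz(d,u,v,z):
    o,r=ray(d,u,v); return o+r*(z-o[2])/r[2]
def proj(d,p):
    H=d["img"].shape[0]; f=H/2/np.tan(np.radians(d["vertical_fov"])/2); T=np.array(d["T"])
    c=T[:3,:3].T@(np.asarray(p)-T[:3,3]); return d["cx"]+f*c[0]/-c[2], d["cy"]-f*c[1]/-c[2]
def wristT(d,st):
    from scipy.spatial.transform import Rotation as R
    T=np.eye(4);T[:3,:3]=R.from_quat(st["eef_rot"]).as_matrix();T[:3,3]=st["ee_pos"]
    d["T"]=T@np.array(d["mount"]); return d
def crop(img,x0,y0,x1,y1,k,name):
    c=cv2.resize(np.ascontiguousarray(img[y0:y1,x0:x1,::-1]),None,fx=k,fy=k,interpolation=cv2.INTER_CUBIC)
    for u in range((x0+9)//10*10,x1,10):
        cv2.line(c,((u-x0)*k,0),((u-x0)*k,6 if u%50 else 14),(0,255,0),1)
        if u%50==0: cv2.putText(c,str(u),((u-x0)*k,26),0,.4,(0,255,0),1)
    for v in range((y0+9)//10*10,y1,10):
        cv2.line(c,(0,(v-y0)*k),(6 if v%50 else 14,(v-y0)*k),(0,255,0),1)
        if v%50==0: cv2.putText(c,str(v),(16,(v-y0)*k+4),0,.4,(0,255,0),1)
    cv2.imwrite(name,c)
E
python3 - <<'E'
from cell import ctrl
from h import *
import pickle
D={n:ctrl.get_image(n) for n in ["scene","side"]}
pickle.dump(D,open("D0.pkl","wb"))
crop(D["side"]["img"],185,80,385,230,4,"pics/sidec.png")
crop(D["scene"]["img"],210,140,410,290,4,"pics/scenec.png")
E
```

```text
(no output)
```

View pics/sidec.png

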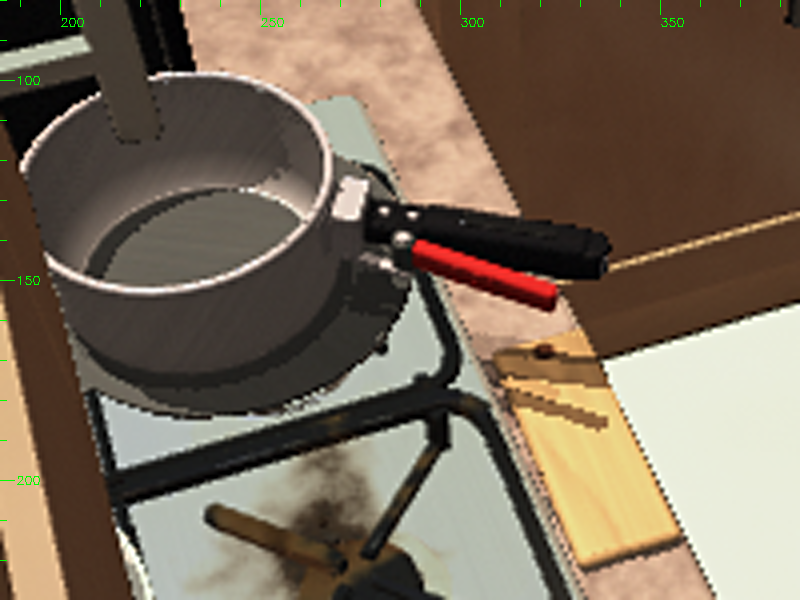

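View pics/scenec.png

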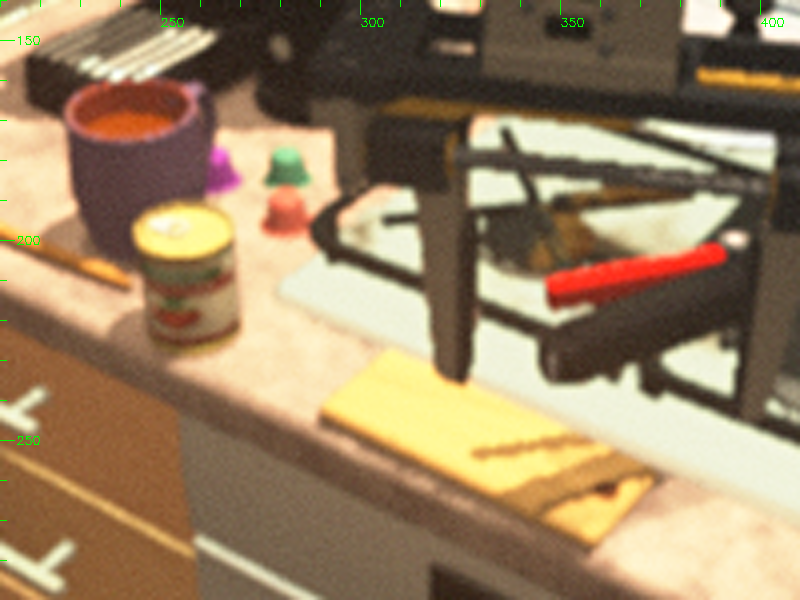

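```bash
python3 - <<'E'
from h import *
import pickle
D=pickle.load(open("D0.pkl","rb")); s=D["side"]; c=D["scene"]
np.set_printoptions(precision=4,suppress=True)
print("rest side");
for p in [(333,163),(355,213.5),(330,221),(307,170)]: print(p,atz(s,*p,.012))
print("rest scene")
for p in [(307,227.5),(290,242),(357,276),(374,258)]: print(p,atz(c,*p,.012))
print("handle side: pivot top, lever tip top-outer, grip end top corners, grip front")
for p,z in [((285,138),.134),((322.5,152),.130),((337,138),.134),((335,145),.134),((291,131),.134)]: print(p,atz(s,*p,z))
print("scene lever tip top", atz(c,347,208,.130),"lever front top",atz(c,389,201,.130))
print("tin",atz(s,367,242,.072),atz(c,256,199,.072)); print("mug",atz(s,361,287,.097), atz(c,243,168,.097))
# pan rim
for p in [(190,100),(225,98),(266,118),(222,153)]: print("rim",atz(s,*p,.14))
E
```

```text
rest side
(333, 163) [ 0.3605 -0.5091  0.012 ]
(355, 213.5) [ 0.3692 -0.338   0.012 ]
(330, 221) [ 0.4342 -0.3395  0.012 ]
(307, 170) [ 0.4341 -0.5111  0.012 ]
rest scene
(307, 227.5) [ 0.4287 -0.3459  0.012 ]
(290, 242) [ 0.3651 -0.346   0.012 ]
(357, 276) [ 0.3579 -0.5192  0.012 ]
(374, 258) [ 0.4239 -0.522   0.012 ]
handle side: pivot top, lever tip top-outer, grip end top corners, grip front
(285, 138) [ 0.4788 -0.5259  0.134 ]
(322.5, 152) [ 0.4092 -0.4547  0.13  ]
(337, 138) [ 0.3624 -0.481   0.134 ]
(335, 145) [ 0.3752 -0.4614  0.134 ]
(291, 131) [ 0.4582 -0.5433  0.134 ]
scene lever tip top [ 0.3996 -0.4652  0.13  ] lever front top [ 0.4688 -0.5214  0.13  ]
tin [ 0.3926 -0.2263  0.072 ] [ 0.3856 -0.2345  0.072 ]
mug [ 0.4515 -0.1282  0.097 ] [ 0.4439 -0.1417  0.097 ]
rim [ 0.6706 -0.7402  0.14  ]
rim [ 0.5837 -0.7147  0.14  ]
rim [ 0.5039 -0.6031  0.14  ]
rim [ 0.6306 -0.5267  0.14  ]
```

carry_out --rows '[[[1, 10, 4, 0, -0.6], [1, 30, 11, 0, -1.6], [1, 55, 20, 0, -2.7], [1, 80, 29, 0, -3.8], [1, 105, 38, 0, -4.9], [1, 130, 46, 0, -6.0], [1, 150, 54, 0, -7.1], [1, 168, 60, 0, -8.1], [1, 178, 64, 0, -8.9], [1, 183, 65, 0, -9.3], [1, 183, 65, 0, -9.3], [1, 183, 65, 0, -9.3], [1, 183, 65, 0, -9.3]]]'

```text
t: 1.33
ee_pos: [0.4247, -0.5113, 0.4045]
eef_rot: [0.959, -0.283, -0.0, -0.0]
force: [0.3, -0.7, 0.5]
finger_gap: 0.092
```

```bash
python3 - <<'E'
from cell import ctrl
from h import *
import pickle
st=ctrl.observe(); d=ctrl.get_image("wrist"); wristT(d,st); pickle.dump((st,d),open("W1.pkl","wb"))
print(st)
crop(d["img"],60,0,560,400,1,"pics/w1.png")
c=cv2.resize(d["img"][:,:,::-1],(800,500));cv2.imwrite("pics/w1.png",c)
E
```

```text
{'t': 1.3333, 'joints': array([-8.79890615e-01,  4.14463555e-01,  1.54202282e+00, -1.90291819e-04,
        1.18548425e+00,  1.26561668e+00]), 'dq': array([-0.00578133, -0.00265408,  0.00160845, -0.00062093,  0.00066511,
        0.00684306]), 'tau': array([ 5.56932595e-01, -6.41470885e+01, -3.42094374e+01,  6.56257127e-02,
       -7.68539426e-02,  2.61858007e-02]), 'ee_pos': array([ 0.42469698, -0.51131922,  0.4045449 ]), 'eef_rot': array([ 9.59006847e-01, -2.83382822e-01, -2.06004726e-04, -3.24081148e-05]), 'force': array([ 0.31533993, -0.69379754,  0.54344728]), 'wrist_torque': array([0.05730948, 0.0004624 , 0.01929958]), 'finger_gap': 0.09199962253943256}
```

View pics/w1.png

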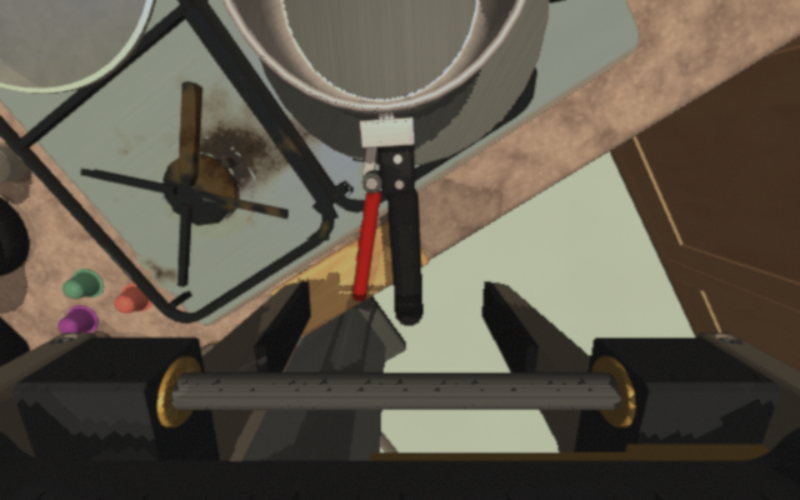

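```bash
python3 - <<'E'
from h import *
import pickle
st,d=pickle.load(open("W1.pkl","rb"))
crop(d["img"],250,80,390,270,3,"pics/w1c.png")
E
```

```text
(no output)
```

View pics/w1c.png

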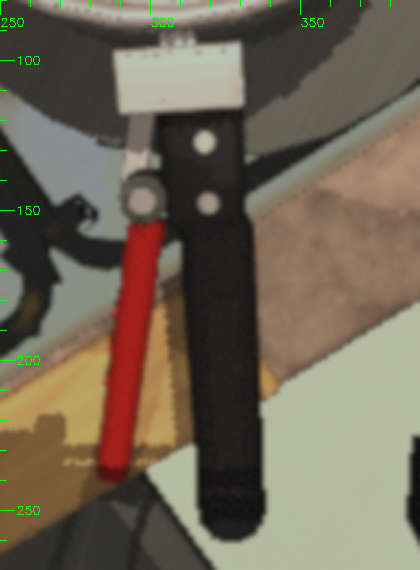

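```bash
python3 - <<'E'
from h import *
import pickle
np.set_printoptions(precision=4,suppress=True)
st,d=pickle.load(open("W1.pkl","rb"))
P={}
for n,p,z in [("headFL",(287.5,96),.145),("headFR",(331,94),.145),("headRL",(290,117),.145),("headRR",(331,115.5),.145),("pivot",(297,147),.134),("levertip",(287,232),.130),
 ("rivet1",(318,127),.134),("rivet2",(319.5,147.5),.134),("gripR_front",(333.5,155),.134),("gripR_back",(337.5,245),.134),("gripL_front",(311,160),.134),("gripL_back",(316,235),.134),("end",(327,254),.134)]:
    P[n]=atz(d,*p,z); print(n,P[n][:2])
for a,b in [("headFR","headFL"),("headRR","headRL")]:
    v=P[b]-P[a]; print(np.degrees(np.arctan2(v[1],v[0]))-90, np.linalg.norm(v))
for a,b in [("rivet2","rivet1"),("gripR_back","gripR_front"),("gripL_back","gripL_front"),("levertip","pivot"),("headRR","headFR"),("headRL","headFL")]:
    v=P[b]-P[a]; print(a,np.degrees(np.arctan2(v[1],v[0])), np.linalg.norm(v))
E
```

```text
headFL [ 0.5163 -0.5431]
headFR [ 0.4984 -0.5737]
headRL [ 0.5017 -0.5355]
headRR [ 0.4842 -0.5648]
pivot [ 0.4776 -0.5255]
levertip [ 0.4138 -0.4703]
rivet1 [ 0.482  -0.5506]
rivet2 [ 0.4663 -0.5421]
gripR_front [ 0.4539 -0.5491]
gripR_back [ 0.3765 -0.5056]
gripL_front [ 0.4611 -0.5296]
gripL_back [ 0.397  -0.4936]
end [ 0.3739 -0.4917]
-30.37226890168457 0.03544456653618175
-30.840392468456663 0.03406165117685396
rivet2 -28.45762872451303 0.017830223306339217
gripR_back -29.349741684436808 0.08872995037838079
gripL_back -29.3550102688204 0.07351287922398136
levertip -40.877010159599514 0.08445260333129086
headRR -32.04297688845019 0.016764888707364804
headRL -27.262659847094323 0.016503771531301694
```

carry_out --rows '[[[1, 5, 0.5, -5, 0.3], [1, 9, 1, -20, 0.5], [1, 9, 1, -40, 0.5], [1, 9, 1, -60, 0.5], [1, 9, 1, -80, 0.5], [0.6, 9, 1, -95, 0.5], [0.5, 9, 1, -103, 0.5], [0.45, 9, 1, -107, 0.5], [0.4, 9, 1, -107, 0.5], [0.4, 9, 1, -107, 0.5], [0.4, 9, 1, -107, 0.5], [0.4, 9, 1, -107, 0.5]]]' --squeeze 20

```text
t: 2.38
ee_pos: [0.4343, -0.5105, 0.2988]
eef_rot: [0.966, -0.259, 0.001, 0.0]
force: [0.4, -0.5, -0.1]
finger_gap: 0.0641
```

```bash
python3 - <<'E'
from cell import ctrl
from h import *
import pickle
st=ctrl.observe(); d=ctrl.get_image("wrist"); wristT(d,st); pickle.dump((st,d),open("W2.pkl","wb"))
print(st["force"],st["finger_gap"],st["ee_pos"])
c=cv2.resize(d["img"][:,:,::-1],(800,500));cv2.imwrite("pics/w2.png",c)
s=ctrl.get_image("scene"); crop(s["img"],280,80,480,280,3,"pics/s2.png")
s=ctrl.get_image("side"); crop(s["img"],185,40,385,190,4,"pics/sd2.png")
E
```

```text
[ 0.44965717 -0.51050236 -0.06179558] 0.06410786197477948 [ 0.43430834 -0.51048416  0.29878368]
```

View pics/w2.png

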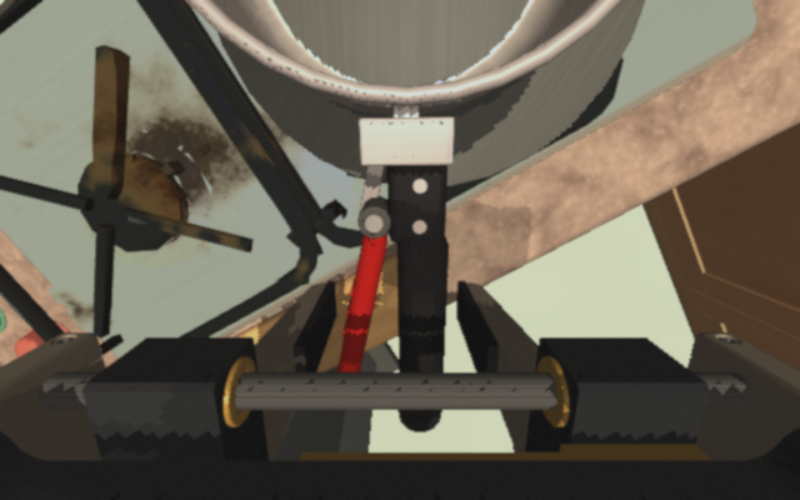

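View pics/sd2.png

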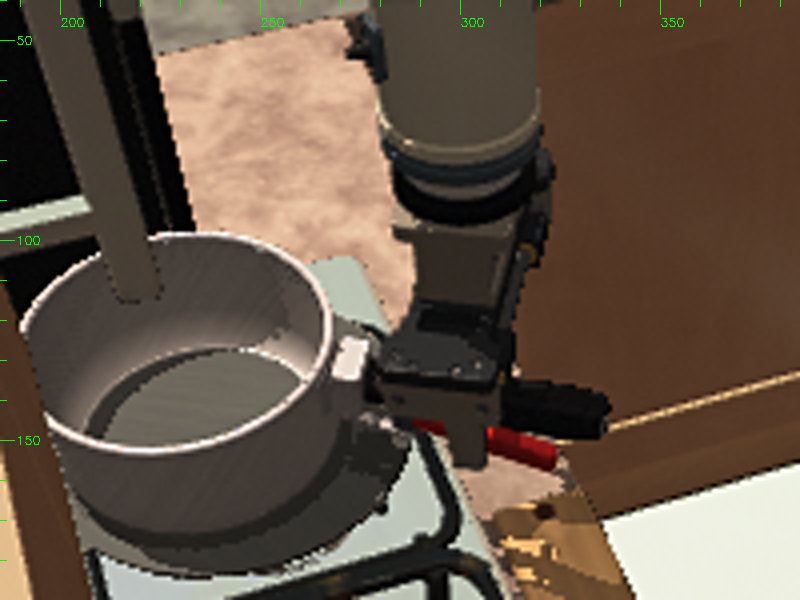

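View pics/s2.png

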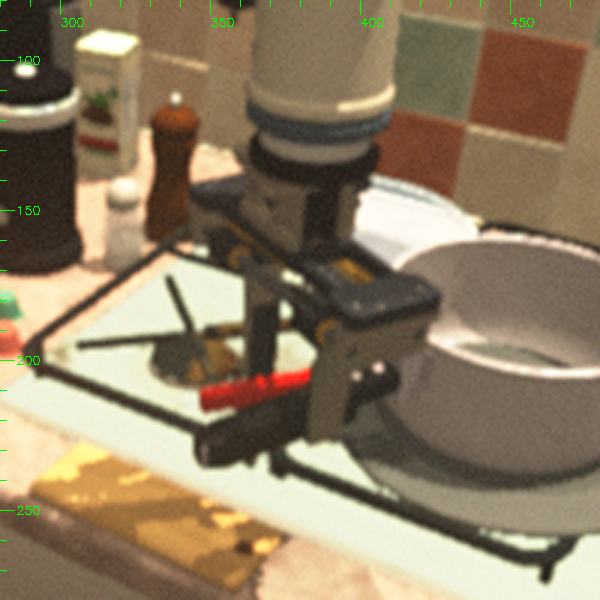

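carry_out --rows '[[[0.25, 0, 0, -1, 0], [0.13, 0, 0, -1, 0], [0.1, 0, 0, -1, 0], [0.05, -0.5, -1, -1, 0], [0.0, -1, -2, -1, 0], [-0.06, -2, -3.2, -1, 0], [-0.12, -2.5, -4.2, -1, 0], [-0.18, -3, -5, -1, 0], [-0.3, -3, -5, -1, 0], [-0.5, -3, -5, -1, 0], [-0.5, -3, -5, -1, 0], [-0.5, -3, -5, -1, 0]]]' --squeeze 20

```text
t: 3.53
ee_pos: [0.431, -0.515, 0.2966]
eef_rot: [0.966, -0.259, -0.0, -0.0]
force: [-2.2, 3.1, 0.6]
finger_gap: 0.0373
```

```bash
python3 - <<'E'
from cell import ctrl
from h import *
import pickle
st=ctrl.observe(); d=ctrl.get_image("wrist"); wristT(d,st); pickle.dump((st,d),open("W3.pkl","wb"))
print(st["force"],st["wrist_torque"],st["finger_gap"],st["ee_pos"])
c=cv2.resize(d["img"][:,:,::-1],(800,500));cv2.imwrite("pics/w3.png",c)
E
```

```text
[-2.16207601  3.05092479  0.56068336] [0.59473452 0.29124699 0.2471414 ] 0.0372783672702353 [ 0.43098221 -0.51503785  0.29656381]
```

View pics/w3.png

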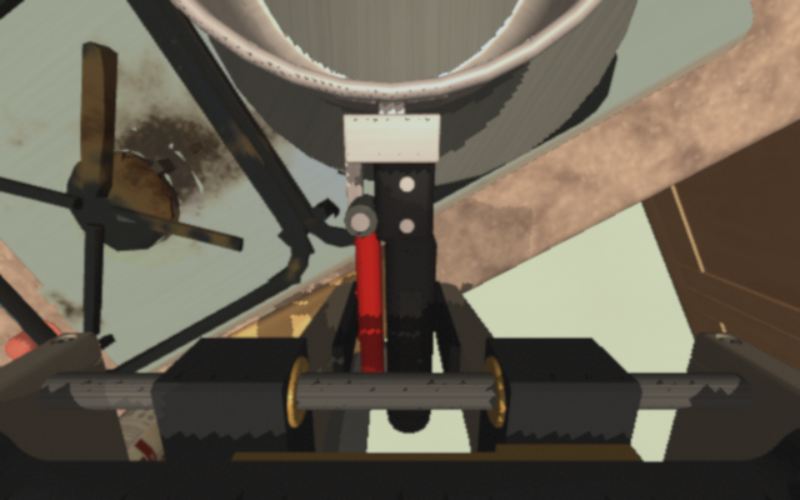

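carry_out --rows '[[[-0.5, -0.6, 0.4, 0, 0], [-0.5, -0.6, 0.4, 2, 0], [-0.5, -0.6, 0.4, 4, 0], [-0.5, -0.6, 0.4, 6, 0], [-0.5, -0.6, 0.4, 8, 0], [-0.5, -0.6, 0.4, 10, 0]]]'

```text
t: 4.08
ee_pos: [0.4305, -0.515, 0.3071]
eef_rot: [0.966, -0.259, 0.0, 0.0]
force: [-0.0, 0.7, -2.4]
finger_gap: 0.0374
```

```bash
python3 - <<'E'
from cell import ctrl
from h import *
st=ctrl.observe(); d=ctrl.get_image("wrist")
print(st["force"],st["wrist_torque"],st["finger_gap"],st["ee_pos"])
c=cv2.resize(d["img"][:,:,::-1],(800,500));cv2.imwrite("pics/w4.png",c)
s=ctrl.get_image("side"); crop(s["img"],185,40,385,190,4,"pics/sd4.png")
E
```

```text
[-0.01398892  0.67474447 -2.38619885] [0.07676158 0.03310685 0.03620944] 0.03741488182407087 [ 0.43049268 -0.51499406  0.30707373]
```

View pics/sd4.png

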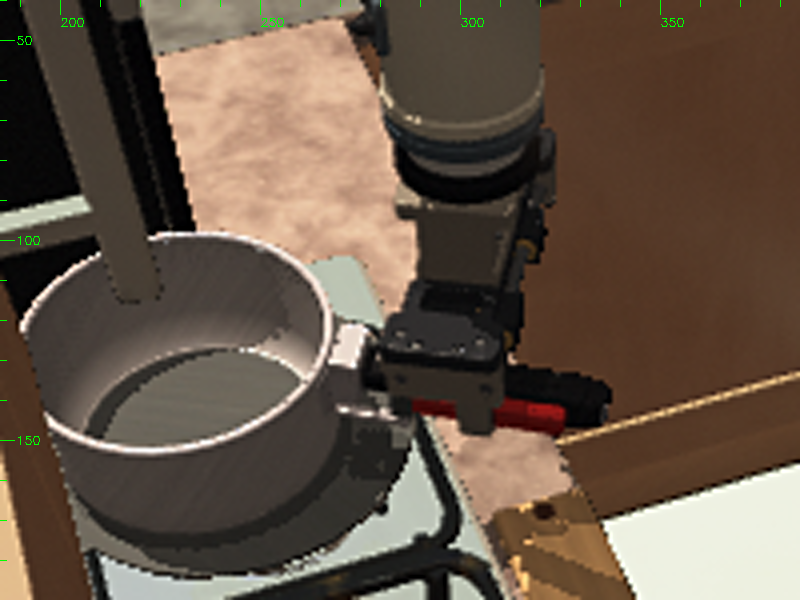

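View pics/w4.png

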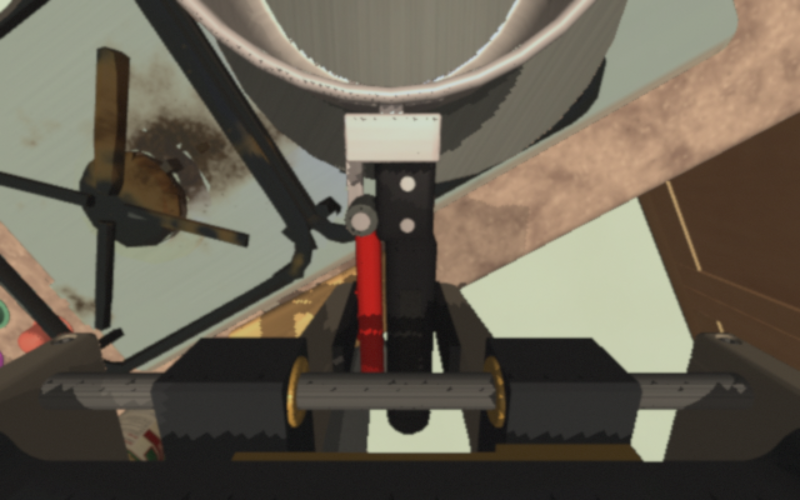

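carry_out --rows '[[[-0.5, 0, 0, 3, 0], [-0.5, 0, 0, 7, 0], [-0.5, 0, 0, 12, 0], [-0.5, 0, 0, 17, 0], [-0.5, 0, 0, 22, 0], [-0.5, 0, 0, 27, 0], [-0.5, 0, 0, 33, 0], [-0.5, 0, 0, 40, 0], [-0.5, 0, 0, 48, 0], [-0.5, 0, 0, 55, 0], [-0.5, 0, 0, 60, 0], [-0.5, 0, 0, 60, 0], [-0.5, 0, 0, 60, 0]]]'

```text
t: 5.27
ee_pos: [0.4305, -0.5148, 0.3671]
eef_rot: [0.966, -0.259, 0.0, 0.0]
force: [0.4, 0.8, -1.0]
finger_gap: 0.0378
```

```bash
python3 - <<'E'
from cell import ctrl
from h import *
import pickle
st=ctrl.observe(); d=ctrl.get_image("side");c=ctrl.get_image("scene"); pickle.dump((st,d,c),open("S5.pkl","wb"))
print(st["force"],st["wrist_torque"],st["finger_gap"],st["ee_pos"],st["joints"])
crop(d["img"],185,40,385,190,4,"pics/sd5.png")
crop(c["img"],250,60,450,260,3,"pics/s5.png")
E
```

```text
[ 0.4439429   0.77641802 -1.0399911 ] [ 0.1063306   0.06738801 -0.02218255] 0.03777066902907732 [ 0.43052733 -0.51482317  0.36705857] [-8.76564986e-01  4.57805701e-01  1.56195070e+00 -8.51050814e-06
  1.12123761e+00  1.21799961e+00]
```

View pics/sd5.png

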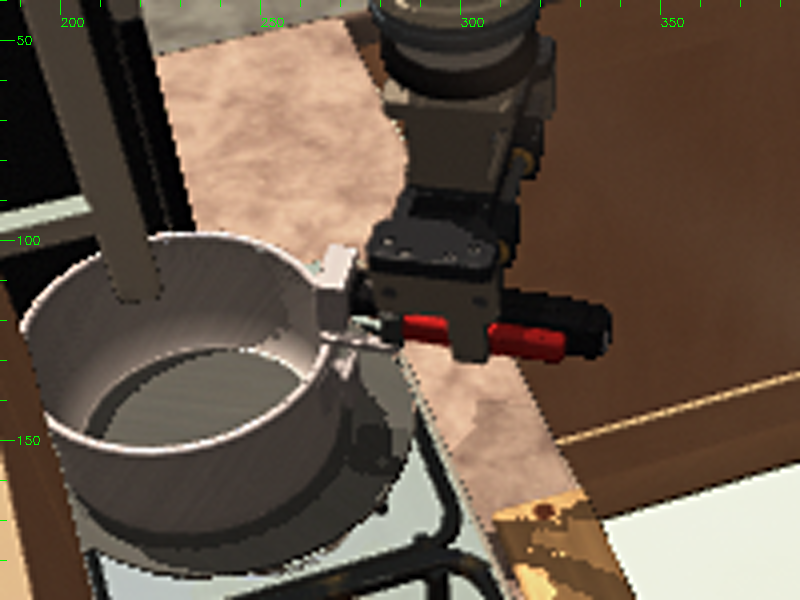

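View pics/s5.png

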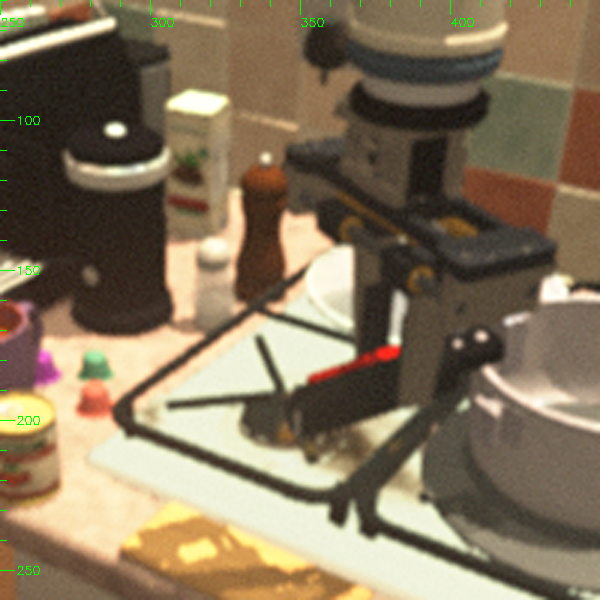

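carry_out --rows '[[[-0.5, -2, 3, 0, -0.2], [-0.5, -5, 9, 0, -0.7], [-0.5, -9, 17, 0, -1.5], [-0.5, -13, 26, 0, -2.4], [-0.5, -17, 35, 0, -3.4], [-0.5, -21, 44, 0, -4.4], [-0.5, -25, 52, 0, -5.4], [-0.5, -29, 60, 0, -6.4], [-0.5, -33, 68, 0, -7.4], [-0.5, -37, 76, 0, -8.3], [-0.5, -40, 82, 0, -9.1], [-0.5, -42, 86, 0, -9.7], [-0.5, -43, 88, 0, -10], [-0.5, -43, 88, 0, -10], [-0.5, -43, 88, 0, -10]]]'

```text
t: 6.62
ee_pos: [0.3874, -0.4266, 0.3665]
eef_rot: [0.707, -0.707, -0.0, -0.0]
force: [-0.0, 0.4, -1.8]
finger_gap: 0.0377
```

```bash
python3 - <<'E'
from cell import ctrl
from h import *
import pickle
st=ctrl.observe(); w=wristT(ctrl.get_image("wrist"),st); d=ctrl.get_image("side");c=ctrl.get_image("scene"); pickle.dump((st,w,d,c),open("S6.pkl","wb"))
print(st["force"],st["wrist_torque"],st["finger_gap"],st["ee_pos"],st["eef_rot"],st["joints"])
crop(d["img"],235,60,435,210,4,"pics/sd6.png")
crop(c["img"],220,90,420,290,3,"pics/s6.png")
cv2.imwrite("pics/w6.png",cv2.resize(w["img"][:,:,::-1],(800,500)))
E
```

```text
[-0.03343089  0.37784987 -1.84200279] [ 0.18206625 -0.03505114 -0.00650156] 0.037670334016484175 [ 0.38738527 -0.42661863  0.36654612] [ 7.07278409e-01 -7.06935101e-01 -1.21392265e-04 -2.01549359e-06] [-8.36159452e-01  3.17721298e-01  1.77669850e+00 -9.64270632e-06
  1.04741553e+00  2.30495251e+00]
```

View pics/sd6.png

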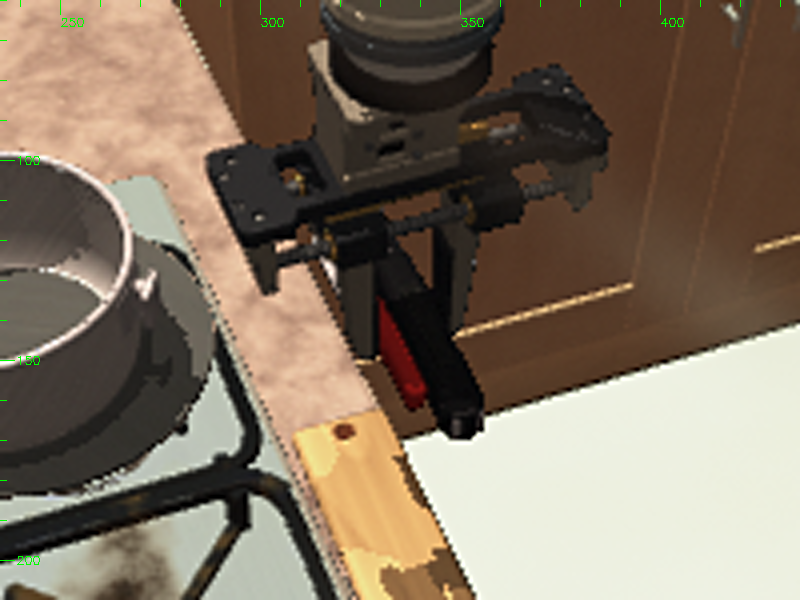

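View pics/s6.png

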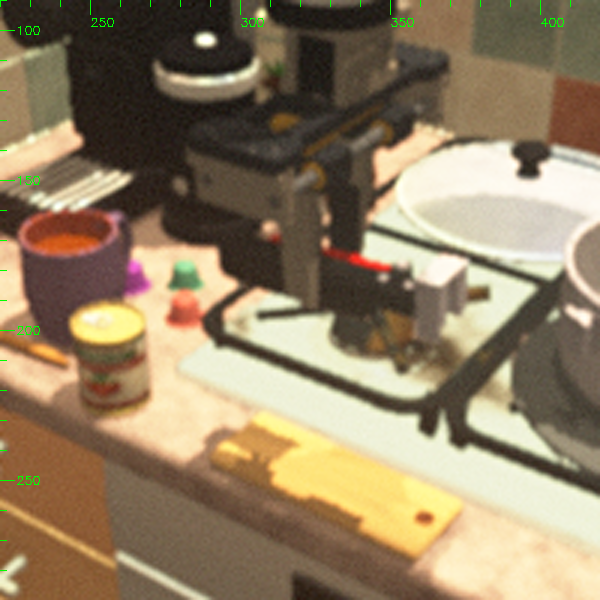

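View pics/w6.png

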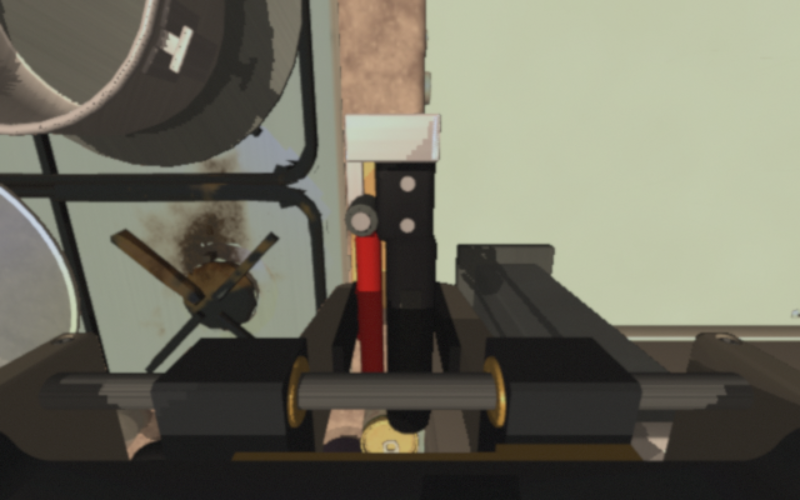

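```bash
python3 - <<'E'
from h import *
import pickle
st,w,d,c=pickle.load(open("S6.pkl","rb"))
crop(w["img"],225,90,385,240,5,"pics/w6c.png")
crop(d["img"],300,150,400,250,6,"pics/sd6c.png")
E
```

```text
(no output)
```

View pics/w6c.png

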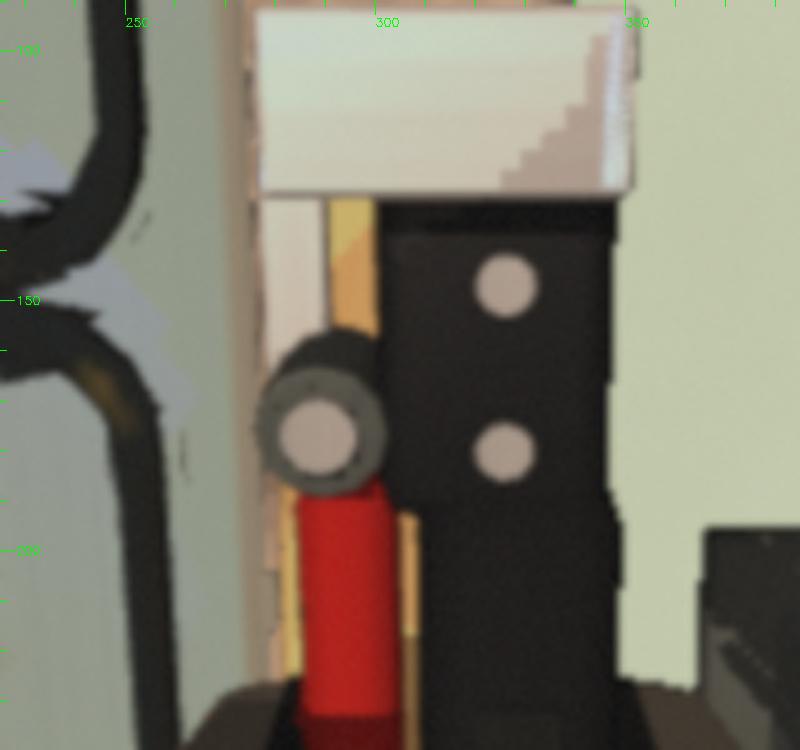

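View pics/sd6c.png

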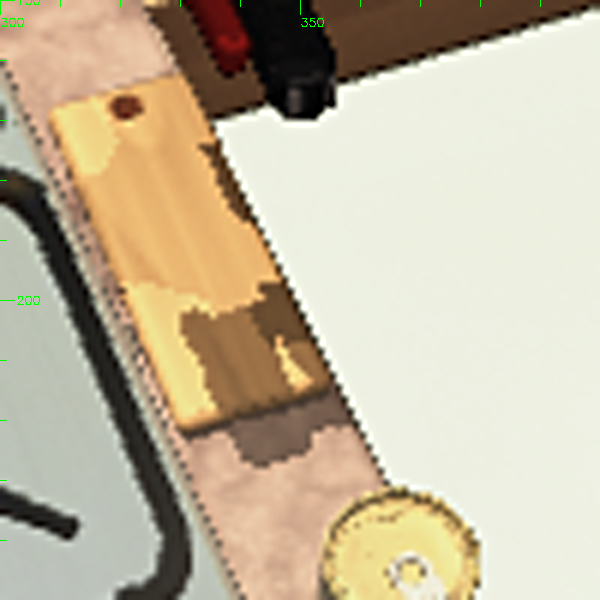

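```bash
python3 - <<'E'
from h import *
import pickle
np.set_printoptions(precision=4,suppress=True)
st,w,d,c=pickle.load(open("S6.pkl","rb"))
for p in [(308.5,168),(330.5,162),(355,214),(330.5,221)]: print("side",atz(d,*p,.012)[:2])
for p,z in [((281.5,195),.012),((281.5,222),.012),((274,222),.009),((270,222),.009),((258,220),.047),((255,190),.047)]: print("wrist",p,atz(w,*p,z)[:2])
print("head in wrist",[atz(w,*p,st["ee_pos"][2]-.1926+.041)[:2] for p in [(276,92),(351,91),(277,128),(351,128)]])
E
```

```text
side [ 0.4281 -0.5162]
side [ 0.3655 -0.5148]
side [ 0.3698 -0.3366]
side [ 0.4331 -0.339 ]
wrist (281.5, 195) [ 0.4303 -0.4122]
wrist (281.5, 222) [ 0.4315 -0.3762]
wrist (274, 222) [ 0.4417 -0.3751]
wrist (270, 222) [ 0.4469 -0.3751]
wrist (258, 220) [ 0.4538 -0.3919]
wrist (255, 190) [ 0.4552 -0.4275]
head in wrist [array([ 0.4049, -0.5149]), array([ 0.3714, -0.5154]), array([ 0.405 , -0.4993]), array([ 0.3709, -0.4994])]
```

carry_out --rows '[[[-0.5, 0, 0, -6, 0], [-0.5, 0, 0, -20, 0], [-0.5, 0, 0, -38, 0], [-0.5, 0, 0, -58, 0], [-0.5, 0, 0, -78, 0], [-0.5, 0, 0, -98, 0], [-0.5, 0, 0, -116, 0], [-0.5, 0, 0, -131, 0], [-0.5, 0, 0, -142, 0], [-0.5, 0, 0, -149, 0], [-0.5, 0, 0, -153, 0], [-0.5, 0, 0, -156, 0], [-0.5, 0, 0, -158, 0], [-0.5, 0, 0, -159, 0], [-0.5, 0, 0, -159, 0], [-0.5, 0, 0, -159, 0]]]'

```text
t: 8.1
ee_pos: [0.3876, -0.4272, 0.2099]
eef_rot: [0.707, -0.707, 0.001, 0.0]
force: [-6.1, 2.5, 16.4]
finger_gap: 0.0379
```

```bash
python3 - <<'E'
from cell import ctrl
from h import *
import pickle
st=ctrl.observe(); d=ctrl.get_image("side");c=ctrl.get_image("scene")
print(st["force"],st["wrist_torque"],st["finger_gap"],st["ee_pos"])
crop(d["img"],260,110,400,240,5,"pics/sd7.png")
crop(c["img"],260,160,400,290,5,"pics/s7.png")
E
```

```text
[-6.11275799  2.52569344 16.40890491] [0.68124588 1.00580551 0.13392535] 0.03791272455911996 [ 0.38758845 -0.4271954   0.20987663]
```

View pics/sd7.png

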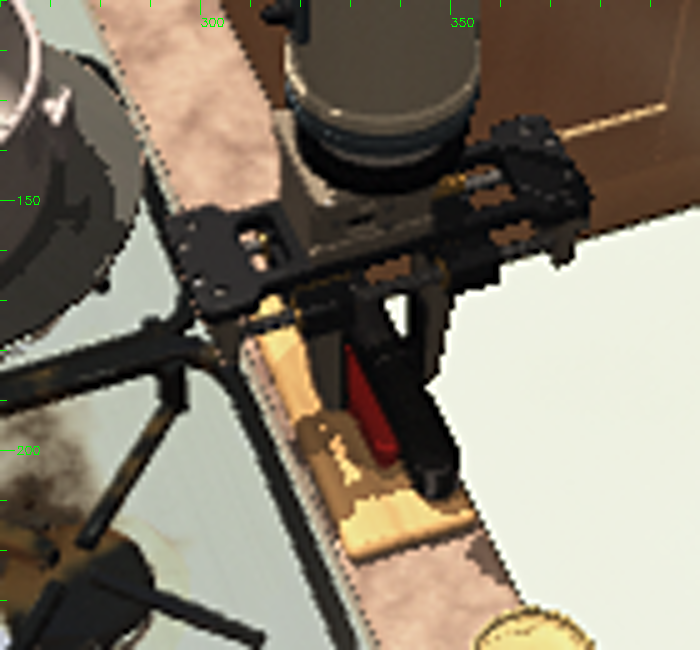

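View pics/s7.png

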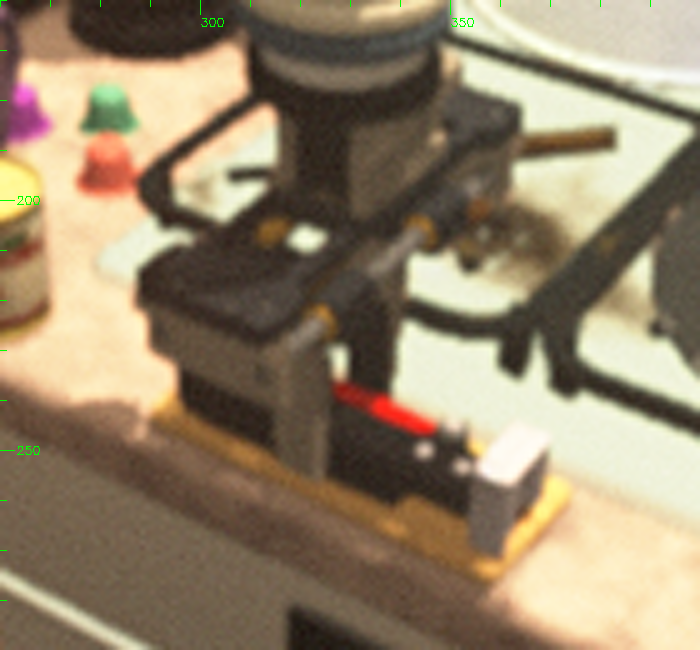

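```bash
python3 - <<'E'
from cell import ctrl
from h import *
import pickle
st=ctrl.observe(); w=wristT(ctrl.get_image("wrist"),st)
print(st["t"],st["force"],st["wrist_torque"],st["finger_gap"],st["ee_pos"],st["joints"])
pickle.dump((st,w),open("W7.pkl","wb"))
cv2.imwrite("pics/w7.png",cv2.resize(w["img"][:,:,::-1],(800,500)))
E
```

```text
8.2 [-5.17834283  2.3509442  16.51483148] [0.65349005 1.04324218 0.08881356] 0.03783713187791846 [ 0.38759082 -0.4271849   0.20988686] [-8.36431645e-01  5.29980416e-01  1.87337517e+00 -6.28158426e-04
  7.36813420e-01  2.30542521e+00]
```

View pics/w7.png

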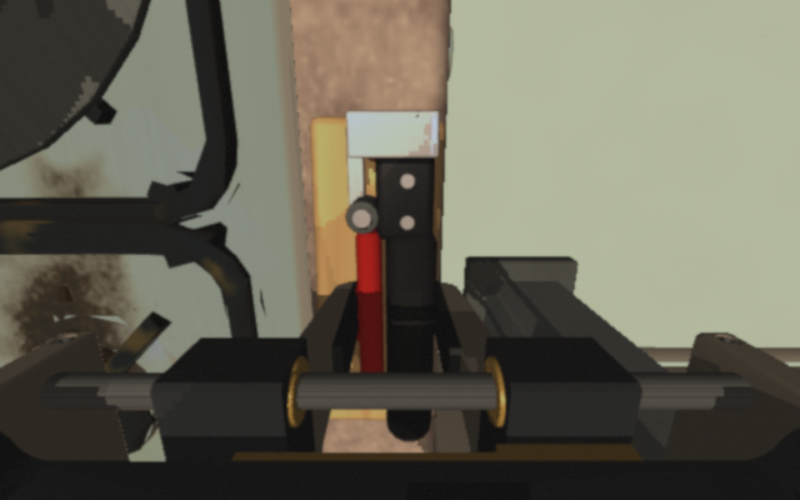

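```bash
python3 - <<'E'
from h import *
import pickle
st,w=pickle.load(open("W7.pkl","rb"))
a=w["img"][70:240,270:370]; 
st2,w2,_,_=pickle.load(open("S6.pkl","rb"))
b=w2["img"][70:240,270:370]
st3,w3=pickle.load(open("W3.pkl","rb"))
e=w3["img"][70:240,270:370]
img=np.hstack([e,b,a])
crop(img,0,0,300,170,2,"pics/cmp.png")
cv2.imwrite("pics/cmp.png",cv2.resize(img[:,:,::-1],None,fx=2.6,fy=2.6,interpolation=cv2.INTER_CUBIC))
E
```

```text
(no output)
```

View pics/cmp.png

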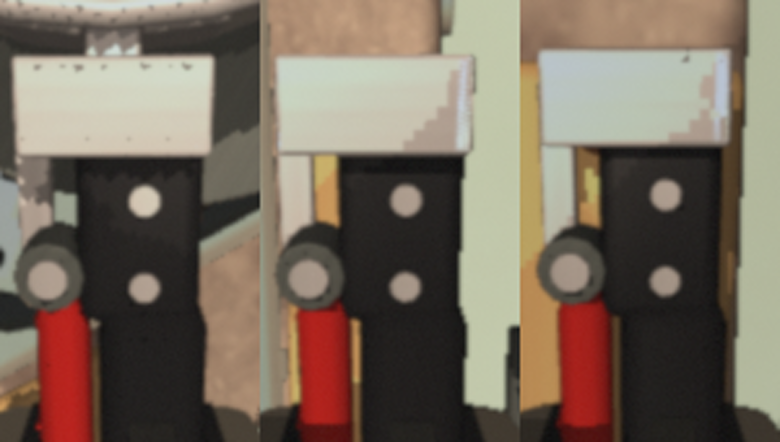

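```bash
cat > ov.py <<'E'
from cell import ctrl
from h import *
import sys
o=np.array([.3885,-.422,.012]); yaw=np.radians(-90)
def overlay(d,o,pitch,z0,name,box,k):
    # pitch>0 head down
    img=np.ascontiguousarray(d["img"][:,:,::-1]); x0,y0,x1,y1=box
    c=cv2.resize(img[y0:y1,x0:x1],None,fx=k,fy=k,interpolation=cv2.INTER_CUBIC)
    u=np.array([np.cos(yaw)*np.cos(pitch),np.sin(yaw)*np.cos(pitch),-np.sin(pitch)]); n=np.array([-np.sin(yaw),np.cos(yaw),0]); z=np.cross(u,n)
    def P(x,y,zz):
        q=proj(d,o+np.array([0,0,z0])+u*x/1e3+n*y/1e3+z*zz/1e3); return (int((q[0]-x0+.5)*k),int((q[1]-y0+.5)*k))
    for (a,b,y1_,y2_,h0,h1) in [(-70,45,-20,14,0,30),(76,93,-17.5,17.5,0,41)]:
        V={(i,j,l):P([a,b][i],[y1_,y2_][j],[h0,h1][l]) for i in(0,1) for j in (0,1) for l in (0,1)}
        for p in V:
            for q in V:
                if sum(abs(s-t) for s,t in zip(p,q))==1 and p<q: cv2.line(c,V[p],V[q],(0,255,0) if p[2]+q[2]==2 else (255,255,0),1,cv2.LINE_AA)
    cv2.imwrite(name,c)
E
python3 - <<'E'
from ov import *
d=ctrl.get_image("side");c=ctrl.get_image("scene")
st=ctrl.observe();print(st["force"],st["ee_pos"],st["t"])
overlay(d,o,0,0,"pics/ovd.png",(270,120,390,230),6)
overlay(c,o,0,0,"pics/ovc.png",(280,190,390,290),7)
E
```

```text
[-5.57804111  3.21017015 16.38541518] [ 0.38754797 -0.42717621  0.20987207] 8.35
```

View pics/ovd.png

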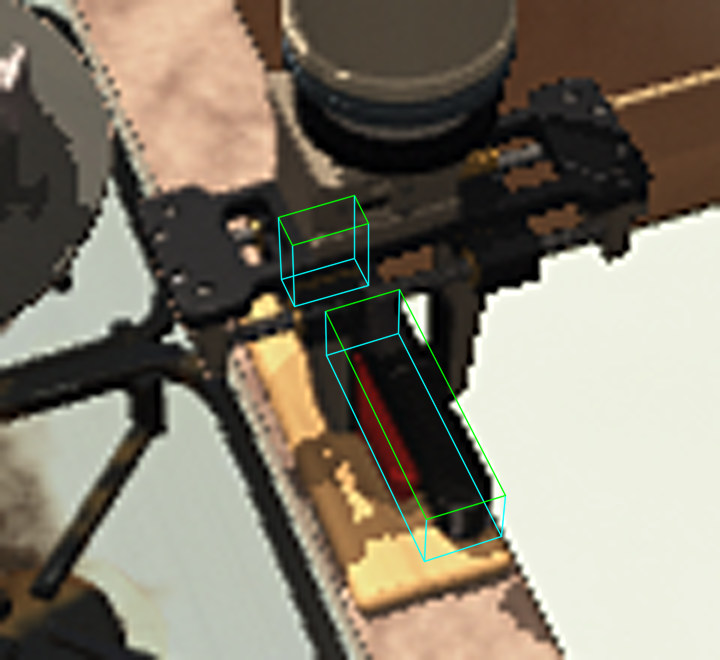

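View pics/ovc.png

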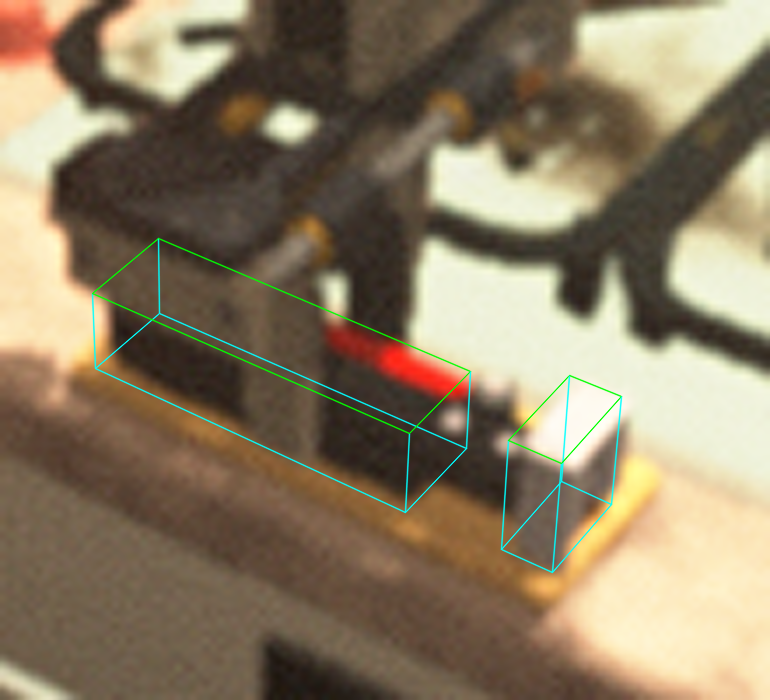

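carry_out --rows '[[[-0.5, 0, 0, 1, 0], [-0.5, 0, 0, 2, 0], [-0.3, 0, 0, 2, 0], [-0.2, 0, 0, 2, 0], [-0.17, 0, 0, 2, 0], [-0.14, 0.5, 0, 2, 0], [-0.14, 0.7, 0, 2, 0]]]' --squeeze 20

```text
t: 8.93
ee_pos: [0.3885, -0.427, 0.2099]
eef_rot: [0.707, -0.707, 0.0, 0.0]
force: [-1.0, -1.0, 4.7]
finger_gap: 0.0395
```

```bash
python3 - <<'E'
from ov import *
st=ctrl.observe();print(st["force"],st["wrist_torque"],st["ee_pos"],st["t"],st["finger_gap"])
w=ctrl.get_image("wrist"); cv2.imwrite("pics/w8.png",cv2.resize(w["img"][:,:,::-1],(800,500)))
c=ctrl.get_image("scene"); crop(c["img"],280,190,390,290,7,"pics/s8.png")
E
```

```text
[-1.00850013 -0.9555015   4.7357142 ] [ 0.05070457  0.07247121 -0.10661973] [ 0.3884532  -0.42699335  0.20993854] 8.9333 0.039549211701038436
```

View pics/w8.png

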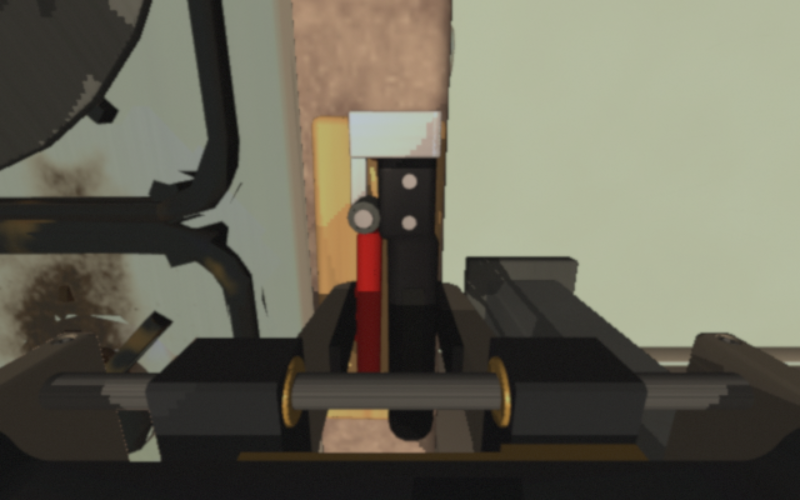

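View pics/s8.png

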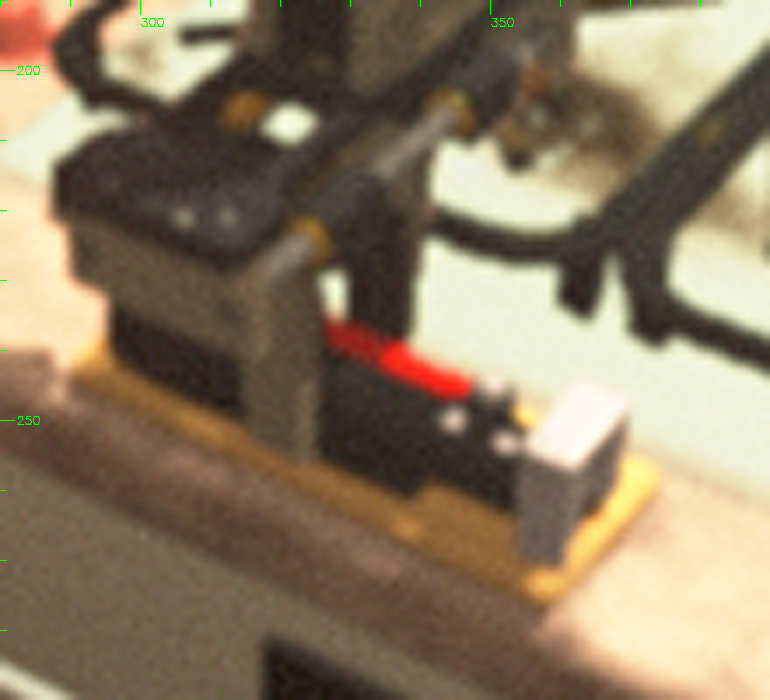

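carry_out --rows '[[[-0.12, 0.3, 0, 0, 0], [-0.09, 1, 0, 0, 0], [-0.06, 1.7, 0, 0, 0], [-0.03, 2.4, 0, 0, 0], [0, 3.1, 0, 0, 0], [0.03, 3.8, 0, 0, 0], [0.06, 4.5, 0, 0, 0], [0.09, 5.2, 0, 0, 0], [0.12, 5.6, 0, 0, 0], [0.15, 5.6, 0, 0, 0], [0.18, 5.6, 0, 0, 0], [0.2, 5.6, 0, 0, 0], [0.2, 5.6, 0, 0, 0], [0.2, 5.6, 0, 0, 0]]]'

```text
t: 10.2
ee_pos: [0.3938, -0.4267, 0.2096]
eef_rot: [-0.707, 0.707, 0.0, 0.0]
force: [1.1, -0.2, 1.0]
finger_gap: 0.0549
```

```bash
python3 - <<'E'
from ov import *
st=ctrl.observe();print(st["force"],st["wrist_torque"],st["ee_pos"],st["t"],st["finger_gap"])
w=ctrl.get_image("wrist"); cv2.imwrite("pics/w9.png",cv2.resize(w["img"][:,:,::-1],(800,500)))
E
```

```text
[ 1.08710205 -0.19012669  1.03169454] [ 0.11011486 -0.0450774   0.02999785] [ 0.39377693 -0.42670973  0.20957252] 10.2 0.054877744002688376
```

View pics/w9.png

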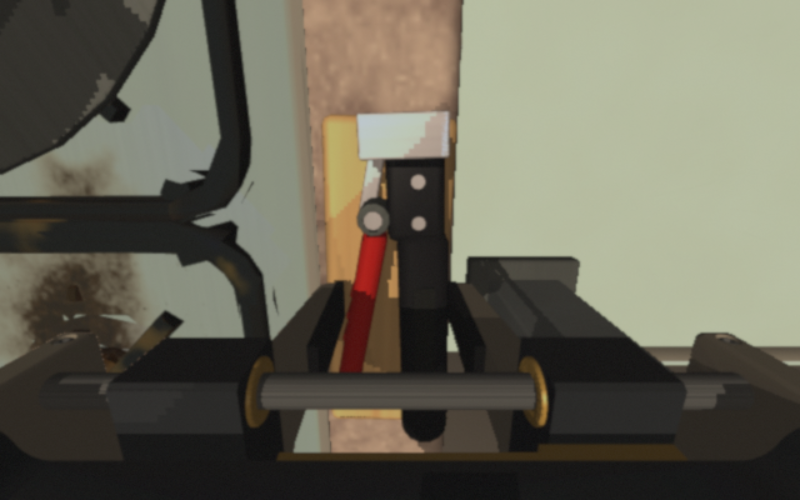

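carry_out --rows '[[[0.25, -0.5, 0, 0, 0], [0.28, -1, 0, 0, 0], [0.28, -1, 0, 0, 0], [0.28, -1, 0, 0, 0], [0.28, -1, 0, 3, 0], [0.28, -1, 0, 7, 0], [0.28, -1, 0, 12, 0], [0.28, -1, 0, 20, 0], [0.28, -1, 0, 32, 0], [0.28, -1, 0, 50, 0], [0.28, -1, 0, 75, 0], [0.28, -1, 0, 100, 0], [0.28, -1, 0, 130, 0], [0.28, -1, 0, 150, 0], [0.28, -1, 0, 160, 0], [0.28, -1, 0, 160, 0], [0.28, -1, 0, 160, 0]]]'

```text
t: 11.67
ee_pos: [0.3927, -0.4266, 0.3699]
eef_rot: [-0.707, 0.707, -0.0, -0.0]
force: [-0.4, 0.1, -0.1]
finger_gap: 0.0589
```

```bash
python3 - <<'E'
from ov import *
import pickle
st=ctrl.observe();print(st["force"],st["ee_pos"],st["t"],st["finger_gap"])
w=wristT(ctrl.get_image("wrist"),st); crop(w["img"],230,80,400,250,4,"pics/w10.png")
d=ctrl.get_image("side");c=ctrl.get_image("scene");pickle.dump((st,w,d,c),open("S10.pkl","wb"))
crop(d["img"],180,80,420,320,3,"pics/sd10.png")
crop(c["img"],210,140,410,290,4,"pics/s10.png")
E
```

```text
[-0.38903049  0.07347697 -0.10501384] [ 0.39267493 -0.42663695  0.36989369] 11.6667 0.05886824639594967
```

View pics/w10.png

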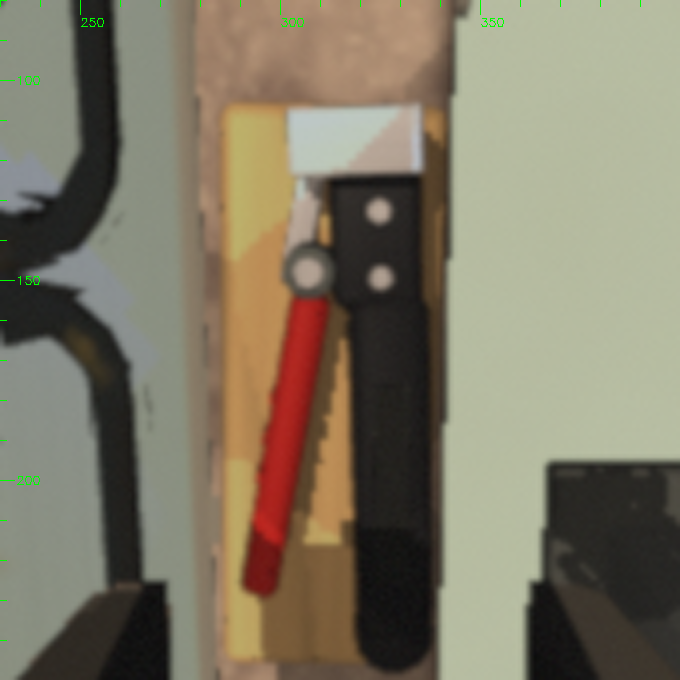

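View pics/sd10.png

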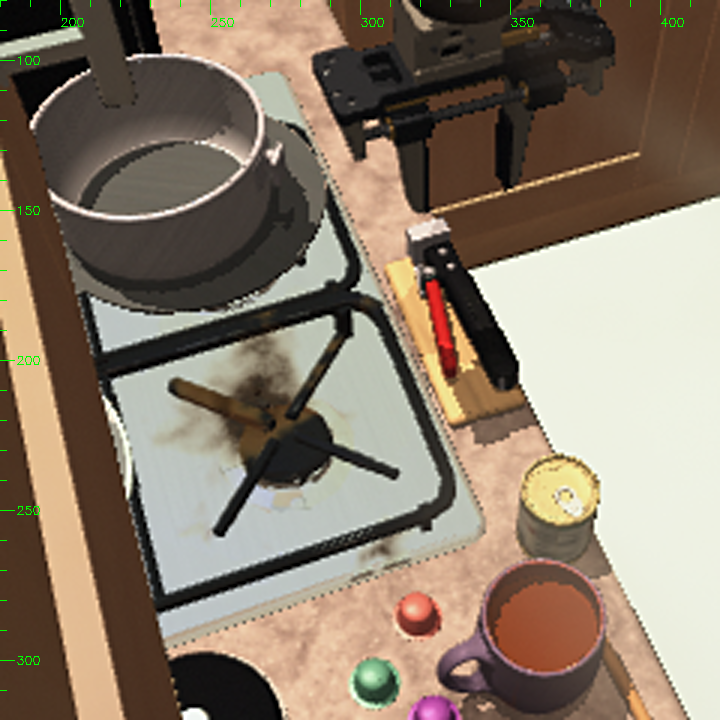

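View pics/s10.png

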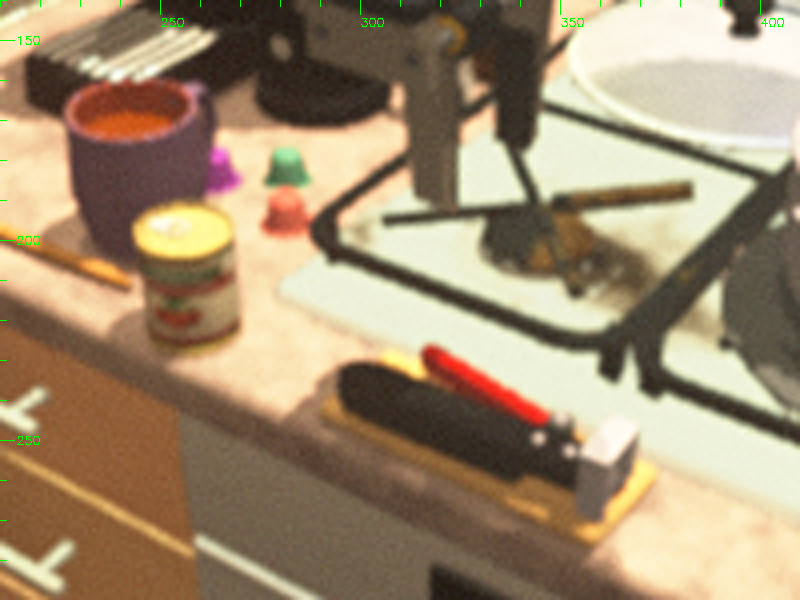

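```bash
python3 - <<'E'
from h import *
import pickle
np.set_printoptions(precision=4,suppress=True)
st,w,d,c=pickle.load(open("S10.pkl","rb"))
H=[atz(w,*p,.053)[:2] for p in [(301.5,107.5),(333,106.5),(302.5,123.5),(333,123.5)]]
print(H); print("head c",np.mean(H,0))
print("plain edge z.042",atz(w,334.5,160,.042)[:2],atz(w,337,230,.042)[:2])
print("rivets",atz(w,322,132.5,.042)[:2],atz(w,322.5,149,.042)[:2],"pivot",atz(w,304.5,148,.042)[:2],"lever tip",atz(w,292.5,226,.038)[:2], "tail", atz(w,325,245,.04)[:2])
for n,p in [("rest",(286,107)),("rest",(286,244)),("rest br",(338,107))]: print(n,atz(w,*p,.012)[:2])
st0,_,d0,c0=pickle.load(open("S6.pkl","rb"))
D0=pickle.load(open("D0.pkl","rb"))
for n,a,b,(x0,y0,x1,y1) in [("tin",D0["side"],d,(350,230,382,266)),("mug",D0["side"],d,(325,265,385,320)),("pan",D0["side"],d,(195,95,262,180))]:
    m=cv2.matchTemplate(b["img"][y0-8:y1+8,x0-8:x1+8],a["img"][y0:y1,x0:x1],cv2.TM_CCOEFF_NORMED); _,v,_,l=cv2.minMaxLoc(m); print(n,v,l[0]-8,l[1]-8)
E
```

```text
[array([ 0.4075, -0.5153]), array([ 0.3753, -0.5163]), array([ 0.4067, -0.4995]), array([ 0.3751, -0.4995])]
head c [ 0.3911 -0.5077]
plain edge z.042 [ 0.3721 -0.4602] [ 0.3675 -0.3765]
rivets [ 0.3862 -0.49  ] [ 0.3855 -0.4723] pivot [ 0.4053 -0.4733] lever tip [ 0.421 -0.38 ] tail [ 0.3816 -0.356 ]
rest [ 0.4276 -0.5175]
rest [ 0.4326 -0.3441]
rest br [ 0.3672 -0.5176]
tin 0.9997034668922424 0 0
mug 0.9997591376304626 0 0
pan 0.9996221661567688 0 0
```

```bash
python3 - <<'E'
from h import *
import pickle
st,w,d,c=pickle.load(open("S10.pkl","rb"))
yaw=np.radians(-91.2)
def ov(d,o,name,box,k,shift=(0,0)):
    x0,y0,x1,y1=box
    im=cv2.resize(np.ascontiguousarray(d["img"][y0:y1,x0:x1,::-1]),None,fx=k,fy=k,interpolation=cv2.INTER_CUBIC)
    def S(p):
        q=proj(d,p); return (int((q[0]+shift[0]-x0+.5)*k),int((q[1]+shift[1]-y0+.5)*k))
    u=np.array([np.cos(yaw),np.sin(yaw),0]);n=np.array([-u[1],u[0],0])
    def box3(f,A,B,col):
        V={(i,j,l):S(f([A[0],B[0]][i],[A[1],B[1]][j],[A[2],B[2]][l])) for i in(0,1) for j in(0,1) for l in(0,1)}
        for p in V:
            for q in V:
                if sum(abs(s-t) for s,t in zip(p,q))==1 and p<q: cv2.line(im,V[p],V[q],col if p[2]+q[2]==2 else (255,255,0),1,cv2.LINE_AA)
    hf=lambda x,y,z:o+u*x/1e3+n*y/1e3+np.array([0,0,z/1e3])
    box3(hf,(-70,-20,0),(45,2,30),(0,255,0)); box3(hf,(76,-17.5,0),(93,17.5,41),(0,255,0))
    rf=lambda x,y,z:np.array([.398+y/1e3,-.428-x/1e3,z/1e3]); box3(rf,(-90,-34,0),(90,34,12),(0,0,255))
    cv2.imwrite(name,im)
o=np.array([.389,-.423,.012])
ov(w,o,"pics/ow.png",(230,80,400,250),4)
ov(d,o,"pics/od.png",(290,140,390,240),6)
ov(c,o,"pics/oc.png",(280,210,390,290),7)
E
```

```text
(no output)
```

View pics/ow.png

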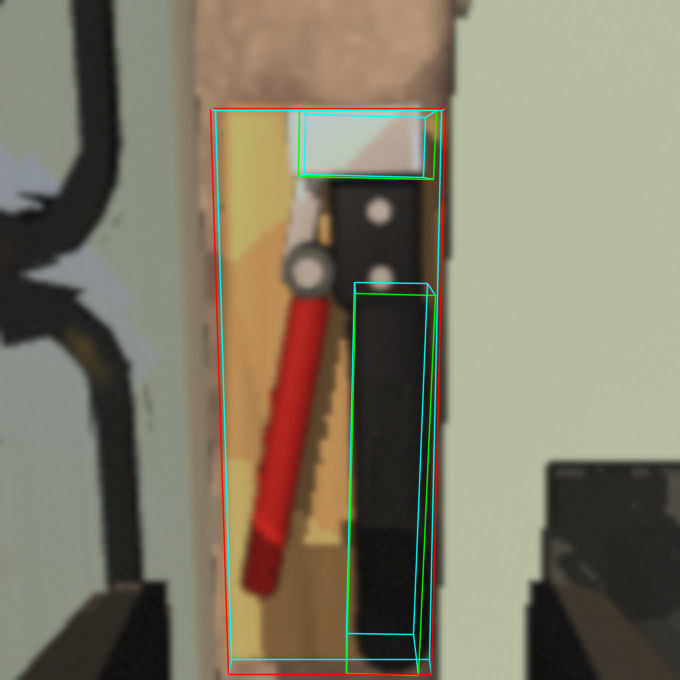

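View pics/od.png

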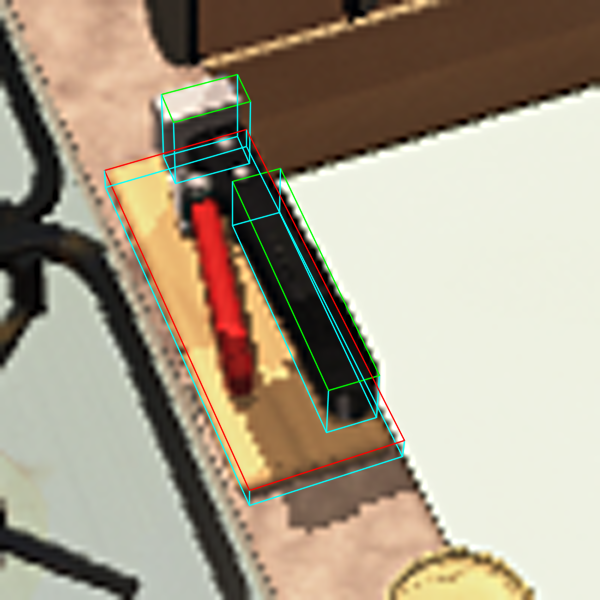

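View pics/oc.png

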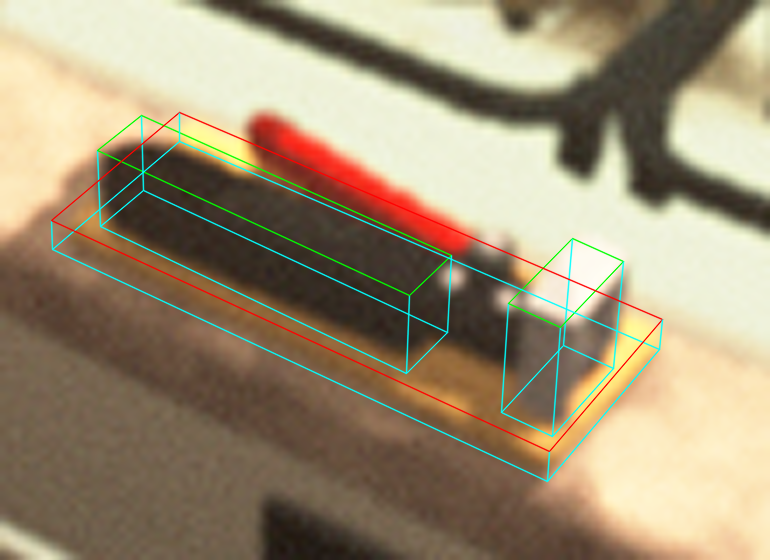

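```bash
python3 - <<'E'
from cell import ctrl
print(ctrl.hand_in()); st=ctrl.observe(); print(st["t"],st["force"])
E
```

```text
the job is handed in; nothing more can be done
None
the job is handed in; nothing more can be done
```

The handle is off the pan and lying on the bamboo rest, and I handed the job in after about 12 s of the 32 s allowed. The hand-in gave no verdict.

**What I did:** I gripped the handle at 20 N, which closed the fingers to 37 mm with the lever home. I then lifted it straight up 70 mm; with the head 10 mm up the lug, the only load was the handle's own weight. I turned it about 60° and lowered it onto the rest. I opened the fingers in small steps, shifting the arm as the lever sprang out, and backed away upward.

**Last checks:**
- **Position:** the middle of the grip is about 8 mm off the rest's middle line and about 5 mm along it, turned about 3° from the rest's length.
- **Handle:** the pictures show it flat and underside down, with the lever sprung out.
- **Pan, mug and tin:** none had moved, matching the first side-camera picture with no pixel shift. The pan match was on the pan's body, not the lug.
- **Robot:** it was clear of everything, with the wrist force near zero.

**What disagreed:**
- **Contact height:** the handle touched down about 5 mm earlier than I had worked out from the grasp height, with a 16 N push. I backed off 2 mm before letting go. The handle had probably slipped or tilted a little in the fingers.
- **Cameras:** the scene camera disagreed with the other two by up to about 10 mm, so I relied on the wrist and side cameras.
- **Height and tilt:** I judged these only by eye, from model outlines drawn over the pictures, so height is good to about 4 mm and I have no tilt figure.

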